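# Feed the file handle down the V chute, ferrule first

### The job

Of the turned parts lying on the bench, pick the short file handle with the steel ferrule and lay it in the wide upper mouth of the sloping V chute with its ferrule pointing downhill. Let go of it there, so that it slides down by itself, under the bridge, and comes to rest at the wooden stop, ferrule first. Leave the long handle and the plain blank where they lie.

Things in the scene. Friction and masses are not known exactly. Their poses are not given: they have to be found in the camera images.
- file_handle: The part to feed: a turned light-wood file handle, 100 mm long, 30 mm thick, tapering over its last 36 mm to an 18 mm thick, 18 mm long steel ferrule. Origin on its axis at mid-length (15 mm above the bench when lying); x along it to the ferrule. Full 30 mm thickness from 42 mm behind the origin to 14 mm ahead. About 70 g. Lies turned either way; does not roll by itself.
- chute: Fixed slippery sheet-steel V trough on a plywood stand, sloping down at 25 degrees, 326 mm long in plan. Origin on the bench under its middle; x level, pointing downhill, y across, z up. Wide mouth from x = -163 to -36 mm; beyond it 82 mm wide; steel bridge at x = 4 to 53 mm, 66 mm clear beneath, top 70 mm above the V's bottom line; wooden stop at the lower end, x = 163 mm.
- chute_mouth (a point): Point on the bottom line of the V in the middle of the open mouth, at chute x = -100 mm, 159 mm above the bench. The mouth is 131 mm wide; each side of the V rises at 35 degrees, to 46 mm above the bottom line (square to the slope). A 30 mm round part laid along the V centres itself, its axis 18 mm above the bottom line, and slides to the stop in about a second.
- long_handle: Bystander, to be left alone: a longer turned handle of the same wood and shape, 160 mm long, 30 mm in diameter, with a steel ferrule at its x end. Origin on its axis at mid-length.
- blank: Bystander, to be left alone: a plain cylindrical wooden blank, 100 mm long, 30 mm in diameter, no ferrule and no taper. Origin on its axis at mid-length; x along it.

How it is judged:
By the outcome, as a careful person would: the job done as asked, in the order asked, and still so for the second after the job is handed in, with the robot touching nothing.
It also fails if it takes over 35 s, if anything falls off the work surface, if the arm or the gripper's body presses on something with over 40 N, if the wrist force passes 120 N, or if a joint passes its speed limit or range.

### The arm

A 6-joint arm with a two-finger parallel gripper is mounted at the origin on the work surface. World frame = base frame: x ahead of the robot, y to its left, z up, the work surface at z = 0. Lengths are in m, angles in rad, forces in N, time in s.
With the tool pointing down it reaches from about 0.325 to 0.775 m from the base axis. Payload 9.3 kg.
Tool frame: the origin (TCP) lies on the mounting face of the last link; the fingertips stand 173 mm ahead of it and the grasp point (between the pads) lies 155 mm ahead of it (bot.finger_overhang is the distance from the TCP to the fingertips, in m); z points along the fingers, y is the direction in which the jaws open and shut (so a half turn about z gives the same grasp; the last joint's range is limited). The gripper opens to 85 mm and grips with 20 to 120 N. Pads are 22 mm wide; open, the fingers measure 114 mm over their backs; the gripper's body (76 mm by 85 mm) begins 54 mm behind the grasp point. The pads swing forward as they close: fully open they stand 13 mm farther back than shut.
Start: joints at [1.094, 0.259, 0.021, 1.334, 0, 1.418], TCP at [0.175, 0.521, 0.405] pointing down, gripper open.
Joint ranges: [-3.04, 3.04], [-0.91, 1.82], [-1.04, 1.36], [-1.92, 1.95], [-1.52, 1.45], [-3.14, 3.14]. Speed limits (rad/s): [2.22, 2.22, 2.79, 3.14, 3.14, 3.14].

### API

Orientations are given as a unit quaternion [w, x, y, z].
In Python, from plant import telemetry, imaging, ticket, bot gives the robot as it stands. The module is installed in compiled form; this text tells all that it offers.
- The arm moves only by the tool arm_command, never from a script. Its argument "commands" is a list of rows, each a list of 5 numbers: the shift along the world's x, y, z in cm, then the turn about the world's z in degrees, then the gripper command: -1 is fully open, 1 is shut, values between are in proportion. A call has 1 to 10 rows; each row shifts and turns the commanded pose from where the row before left it; what a row does not reach is not made up. A row lasts 1/10 s, in which the tool goes at most 50 mm and 8.59 degrees, less where a joint would pass 70% of its speed; a pose out of reach is approached as far as the arm can. A call with a gripper value outside its range is refused whole. The fingers move at their own pace and stop on an object; "force" is the grip in N (left out, the last holds). Time passes only in rows, so rows that do not move let the fingers close. It gives the time, the measured TCP pose, the force and the opening at its end, in the units of the state.
- telemetry.state(): the state, without advancing time (a new reading comes with each control period).
- imaging.camera(name): name is "scene" or "top" or "wrist"; returns a dict with "frame" (400x640x3 uint8, blue, green, red), "mtx" (3x3 intrinsics, pixels), "world_from_camera" (4x4, takes a point from camera to world coordinates). Camera axes: x right, y down, z forward; pixel columns grow to the right and rows downward; lengths in m; the calibration is good to about 2 mm. A picture is of the moment at which its call begins. There is no depth.
- ticket.finish_job(): hands the job in, once; it reports no verdict.
The state is a dict: "time_s": time; "joint_pos": joint angles; "dq": joint speeds; "tau": joint torques, N m; "position": TCP position; "orientation": TCP orientation; "ft_force": force on the tool from outside, world axes, zero at the start; "moment": the same for the moment, N m; "grip_width": finger opening in m.
Only numpy, scipy, OpenCV 4.12 (cv2) and the standard library are available. Lean on these libraries where they do the work, as an engineer would, in place of code of your own. Each camera call takes 0.05 s, during which the arm holds its last target.

## Working session

There is one attempt and no reset: what is moved stays moved. The work goes in short steps, Python scripts to look and compute and a tool call to move; the robot and the scene stay as the last step left them, time stands still between calls to the robot, and variables do not carry over. Pictures are saved under pics/ and viewed, and the job is handed in when it is done.

Besides the shell and the picture viewer there is one more tool, called after "Request:" as name([rows], argument=value, ...), one row to a line, values as JSON. arm_command: Moves the arm, as the interface text tells. Its arguments: {"type":"object","properties":{"commands":{"type":"array"},"force":{"type":"number"}},"required":["commands"]}

```bash
mkdir -p pics
python3 - <<'E'
from plant import telemetry, imaging, bot
import cv2
s=telemetry.state();print({k:s[k] for k in('time_s','position','orientation','grip_width')})
for n in("scene","top","wrist"):
    c=imaging.camera(n);cv2.imwrite(f"pics/{n}0.png",c["frame"]);print(n,c["mtx"].round(1).tolist(),c["world_from_camera"].round(3).tolist())
E
```

```text
{'time_s': 0.0, 'position': array([0.17496947, 0.52137727, 0.40409226]), 'orientation': array([-1.97038787e-04,  1.61161810e-01,  9.86927799e-01, -5.93722234e-04]), 'grip_width': 0.08503927070119069}
scene [[379.3, 0.0, 319.6], [0.0, 379.3, 203.8], [0.0, 0.0, 1.0]] [[0.848, 0.44, -0.296, 0.864], [0.53, -0.707, 0.469, -0.464], [-0.003, -0.554, -0.832, 0.933], [0.0, 0.0, 0.0, 1.0]]
top [[430.6, 0.0, 316.8], [0.0, 430.6, 205.4], [0.0, 0.0, 1.0]] [[0.003, -0.986, 0.166, 0.404], [-1.0, -0.002, 0.012, -0.048], [-0.011, -0.166, -0.986, 1.03], [0.0, 0.0, 0.0, 1.0]]
wrist [[279.5, 0.0, 316.5], [0.0, 279.5, 203.5], [0.0, 0.0, 1.0]] [[0.318, 0.899, 0.301, 0.096], [0.948, -0.301, -0.101, 0.548], [-0.0, 0.317, -0.948, 0.374], [0.0, 0.0, 0.0, 1.0]]
```

View pics/scene0.png

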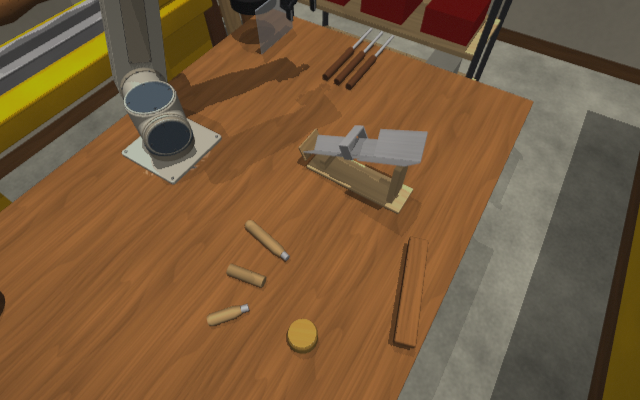

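View pics/top0.png

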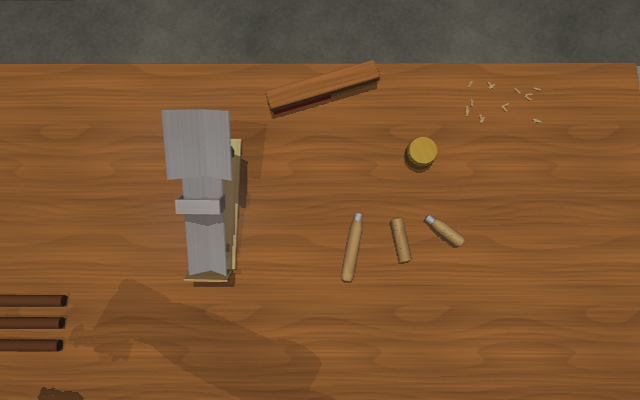

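View pics/wrist0.png

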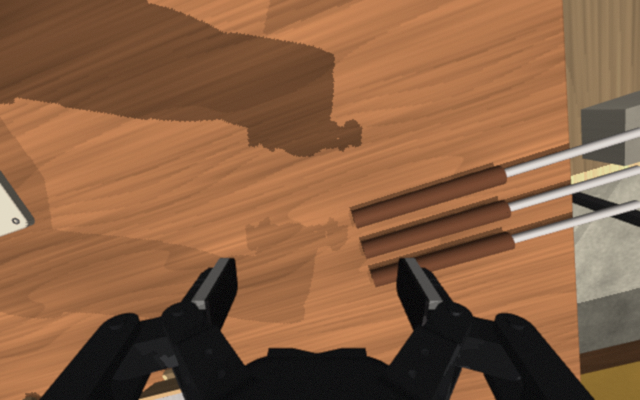

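The top view shows the short handle with its ferrule at about (428,218) and its butt at (462,244). The long handle runs from (358,214) to (347,280), and the blank lies at (400,240). The chute's mouth is at the top, around (198,145), and the stop is at (208,280), so downhill points towards the robot. I'll enlarge the crops to measure.

Run:
```python
import cv2
t=cv2.imread("pics/top0.png")
cv2.imwrite("pics/c1.png",cv2.resize(t[195:265,390:490],None,fx=8,fy=8,interpolation=cv2.INTER_CUBIC))
cv2.imwrite("pics/c2.png",cv2.resize(t[100:290,150:270],None,fx=3,fy=3,interpolation=cv2.INTER_CUBIC))
s=cv2.imread("pics/scene0.png")
cv2.imwrite("pics/c3.png",cv2.resize(s[115:220,290:440],None,fx=5,fy=5,interpolation=cv2.INTER_CUBIC))
```

```text
(no output)
```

View pics/c1.png

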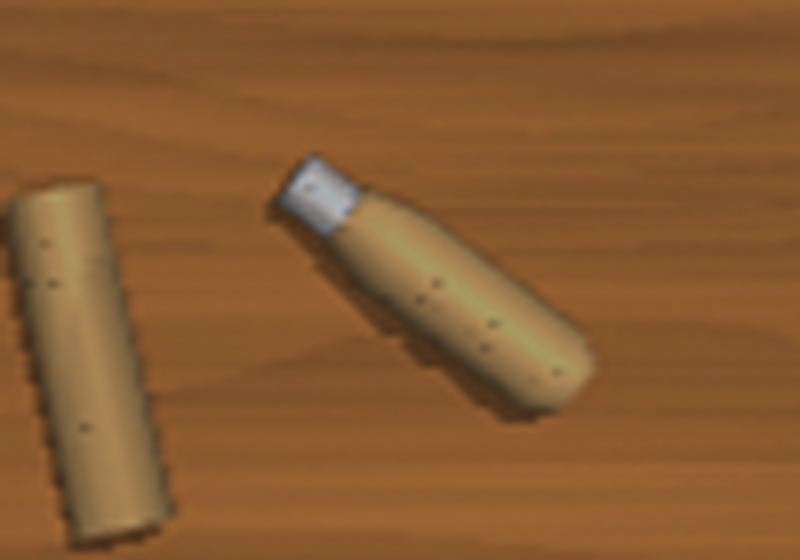

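View pics/c2.png

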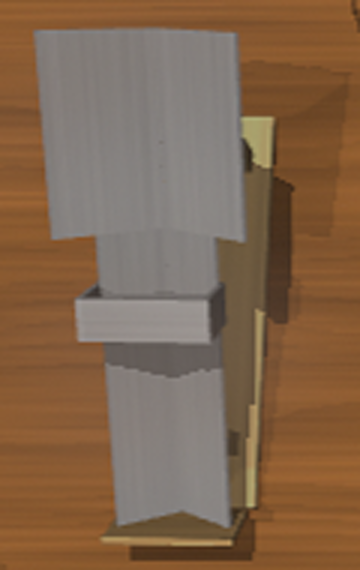

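View pics/c3.png

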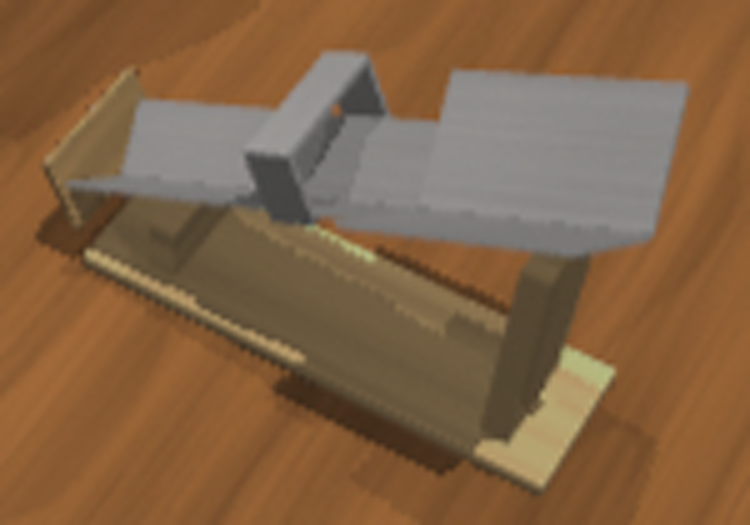

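```bash
cat > h.py <<'E'
import numpy as np
from plant import imaging
def proj(c,P):
    T=np.linalg.inv(c["world_from_camera"]);p=(T[:3,:3]@np.atleast_2d(P).T).T+T[:3,3];q=(c["mtx"]@p.T).T;return q[:,:2]/q[:,2:]
def ray(c,u,z):
    W=c["world_from_camera"];d=W[:3,:3]@np.linalg.inv(c["mtx"])@[u[0],u[1],1];o=W[:3,3];return o+d*(z-o[2])/d[2]
a=np.radians(25);n=np.array([np.sin(a),0,np.cos(a)])
def ch(x,y,h): # plan x of bottom line, y, height square to slope
    return np.array([x,y,0.159-(x+.1)*np.tan(a)])+h*n
def tow(P,p):
    c,s=np.cos(p[2]),np.sin(p[2]);return P@np.array([[c,-s,0],[s,c,0],[0,0,1]]).T+[p[0],p[1],0]
E
python3 - <<'E'
from h import *
from scipy.optimize import least_squares
ct=imaging.camera("top");cs=imaging.camera("scene")
z=lambda u:(150+u[0]/3,100+u[1]/3)
# downhill = -x: chute y = -world y (image right)
tp=[(35,30),(238,33),(52,240),(243,242),(117,525),(230,527),(183,510)]
tm=[ch(-.163,-.0655,.046),ch(-.163,.0655,.046),ch(-.036,-.0655,.046),ch(-.036,.0655,.046),ch(.163,-.041,.0287),ch(.163,.041,.0287),ch(.163,0,0)]
sp=[(688,85),(453,72)];sm=[tm[0],tm[2]]
tu=np.array([z(u) for u in tp]);su=np.array([(290+u[0]/5,115+u[1]/5) for u in sp])
def f(p):return np.r_[(proj(ct,tow(np.array(tm),p))-tu).ravel(),(proj(cs,tow(np.array(sm),p))-su).ravel()]
r=least_squares(f,[.5,.25,np.pi],loss='soft_l1');print(r.x,np.degrees(r.x[2]));print(f(r.x).reshape(-1,2).round(1).tolist())
print("mouth",tow(ch(-.1,0,0)[None],r.x))
import cv2
g=cv2.resize(ct["frame"],None,fx=1,fy=1)
# handle: ferrule tip / butt centre at z=.015 in top; scene check
A=ray(ct,(390+297/8,195+182/8),.012);B=ray(ct,(390+570/8,195+390/8),.015)
print("tip,butt",A,B,np.linalg.norm(A-B)," yaw",np.degrees(np.arctan2(*(A-B)[1::-1])))
print("scene",ray(cs,(247,308),.015),ray(cs,(209,320),.015))
print("blank",ray(ct,(396.5,219),.015),ray(ct,(405,262),.015))
E
```

```text
[0.5837751  0.20332324 3.12456441] 179.02435325325567
[[0.5, -0.2], [-0.7, -0.2], [0.5, -0.4], [0.4, 0.0], [0.2, -0.2], [-0.7, -0.1], [-0.1, -0.1], [-0.7, -1.0], [-0.8, -1.2]]
mouth [[0.6837606 0.2016205 0.159    ]]
tip,butt [ 0.54553245 -0.2981626   0.012     ] [ 0.48369557 -0.37487457  0.015     ] 0.09857751479415969  yaw 51.12800138701488
scene [ 0.5495123  -0.30200945  0.015     ] [ 0.48980165 -0.37398749  0.015     ]
blank [ 0.54198328 -0.2248461   0.015     ] [ 0.44080149 -0.2418967   0.015     ]
```

The fit is good, with residuals of about 1 px or less. The chute origin is at (0.584, 0.203) with downhill at 179°, and the mouth point is (0.684, 0.202, 0.159). The handle's centre is about (0.516, -0.337) with its ferrule towards 51°, and its measured length is 99 mm. I'm moving to a hover with the jaws at -39°.

Request:
arm_command([
  [1.7,-4.3,0,-5.5,-1],
  [1.7,-4.3,0,-5.5,-1],
  [1.7,-4.3,0,-5.5,-1],
  [1.7,-4.3,0,-5.5,-1],
  [1.7,-4.3,0,-5.5,-1],
  [1.7,-4.3,0,-5.5,-1],
  [1.7,-4.3,0,-5.5,-1],
  [1.7,-4.3,0,-5.5,-1],
  [1.7,-4.3,0,-5.5,-1],
  [1.7,-4.3,0,-5.5,-1],
], force=40)

```text
time_s: 1.25
position: [0.345, 0.0896, 0.4049]
orientation: [0.0, 0.6, 0.8, 0.0]
ft_force: [0.6, -0.0, 0.2]
grip_width: 0.0853
```

Request:
arm_command([
  [1.7,-4.3,0,-5.5,-1],
  [1.7,-4.3,0,-5.5,-1],
  [1.7,-4.3,0,-5.5,-1],
  [1.7,-4.3,0,-5.5,-1],
  [1.7,-4.3,0,-5.5,-1],
  [1.7,-4.3,0,-5.5,-1],
  [1.7,-4.3,0,-5.5,-1],
  [1.7,-4.3,0,-5.5,-1],
  [1.6,-4.3,0,-5.5,-1],
  [1.4,-4.3,0,-5.5,-1],
])

```text
time_s: 2.25
position: [0.5114, -0.3405, 0.4044]
orientation: [-0.0, 0.902, 0.432, 0.0]
ft_force: [-0.2, 0.8, -0.2]
grip_width: 0.0854
```

Request:
arm_command([
  [0,0,-4,0,-1],
  [0,0,-4,0,-1],
  [0,0,-2,0,-1],
  [0,0,0,0,-1],
])

```text
time_s: 2.65
position: [0.5104, -0.3383, 0.3013]
orientation: [-0.003, 0.901, 0.434, -0.001]
ft_force: [-0.1, -0.3, -0.4]
grip_width: 0.0855
```

Run:
```python
from h import *
from plant import telemetry
import cv2
s=telemetry.state();q=s['orientation'];print(s['time_s'],s['position'],q,s['joint_pos'].round(2),"jaw",np.degrees(np.arctan2(2*q[2]**2-1,2*q[1]*q[2])))
c=imaging.camera("wrist");f=c["frame"].copy()
print(proj(c,[[.516,-.337,.015],[.5475,-.298,.009],[.4845,-.376,.015]]).round(0).tolist())
cv2.imwrite("pics/w1.png",f)
np.savez("w1",mtx=c["mtx"],W=c["world_from_camera"])
```

```text
2.65 [ 0.51040213 -0.3382988   0.30134382] [-0.00280084  0.90095571  0.43390041 -0.00117867] [-0.72  0.41 -0.02  1.15  0.    1.52] jaw -38.56946647155959
[[324.0, 195.0], [325.0, 141.0], [323.0, 242.0]]
```

View pics/w1.png

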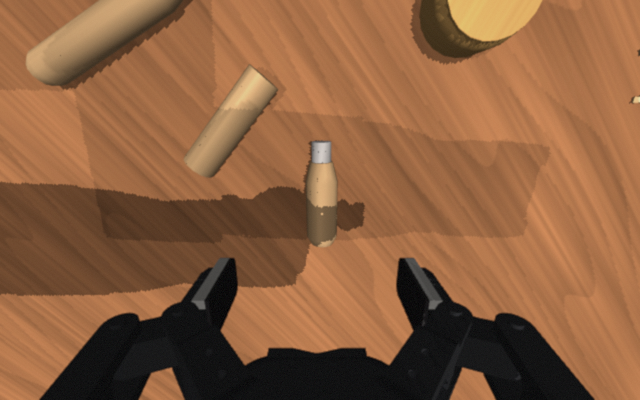

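The handle lies upright between the jaws, with its ferrule tip at (321,142) and its butt at (322,244). The blank at (230,120) is well clear. I'll refine the position from this view.

Run:
```python
from h import *
d=np.load("w1.npz");c={"mtx":d["mtx"],"world_from_camera":d["W"]}
A=ray(c,(321,141),.015);B=ray(c,(322,244),.015)
u=(A-B)/np.linalg.norm(A-B);m=(A+B)/2
print(A,B,np.linalg.norm(A-B),np.degrees(np.arctan2(u[1],u[0])),"mid",m,"grasp",m-.008*u)
```

```text
[ 0.54492745 -0.29563582  0.015     ] [ 0.48214159 -0.37686771  0.015     ] 0.10266782754195874 52.298797351150654 mid [ 0.51353452 -0.33625176  0.015     ] grasp [ 0.50864217 -0.34258145  0.015     ]
```

Request:
arm_command([
  [-0.1,-0.4,-4,0,-1],
  [0,0,-4,0,-1],
  [0,0,-3,0,-1],
  [0,0,-1.5,0,-1],
  [0,0,0,0,-1],
])

```text
time_s: 3.2
position: [0.5101, -0.3425, 0.1793]
orientation: [-0.001, 0.901, 0.434, -0.0]
ft_force: [-0.2, 0.6, 0.4]
grip_width: 0.0853
```

Run:
```python
from plant import telemetry,imaging
import cv2
s=telemetry.state();print(s['time_s'],s['position'],s['ft_force'])
cv2.imwrite("pics/w2.png",imaging.camera("wrist")["frame"])
```

```text
3.2 [ 0.51009475 -0.34254879  0.17925624] [-0.21276784  0.56244854  0.35594769]
```

View pics/w2.png

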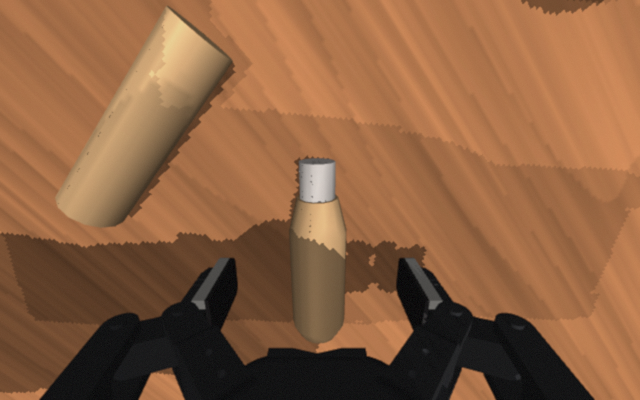

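The handle sits centred between the open fingers: its ferrule is at (318,180), its body runs to (318,340), and the pads are at columns 225 and 410. I'm lowering another 3 mm and closing at 40 N.

Request:
arm_command([
  [0,0,-0.3,0,1],
  [0,0,0,0,1],
  [0,0,0,0,1],
  [0,0,0,0,1],
  [0,0,0,0,1],
  [0,0,0,0,1],
  [0,0,0,0,1],
], force=40)

```text
time_s: 3.95
position: [0.5101, -0.3427, 0.1776]
orientation: [0.001, 0.901, 0.434, 0.0]
ft_force: [-0.8, 0.4, 5.7]
grip_width: 0.0286
```

Request:
arm_command([
  [0,0,2,0,1],
  [0,0,4,0,1],
  [0,0,4,0,1],
  [0,0,4,0,1],
  [0,0,4,0,1],
  [0,0,2,0,1],
  [0,0,0,0,1],
])

```text
time_s: 4.65
position: [0.5101, -0.3427, 0.3804]
orientation: [0.003, 0.901, 0.434, 0.001]
ft_force: [0.5, 0.2, 0.1]
grip_width: 0.0284
```

Run:
```python
from plant import telemetry,imaging
import cv2
s=telemetry.state();print(s['time_s'],s['position'],s['ft_force'],s['grip_width'])
cv2.imwrite("pics/w3.png",imaging.camera("wrist")["frame"])
f=imaging.camera("scene")["frame"];cv2.imwrite("pics/s3.png",f)
```

```text
4.65 [ 0.51012897 -0.3426587   0.38042803] [0.45869746 0.19132931 0.0726591 ] 0.028445436740045082
```

View pics/w3.png

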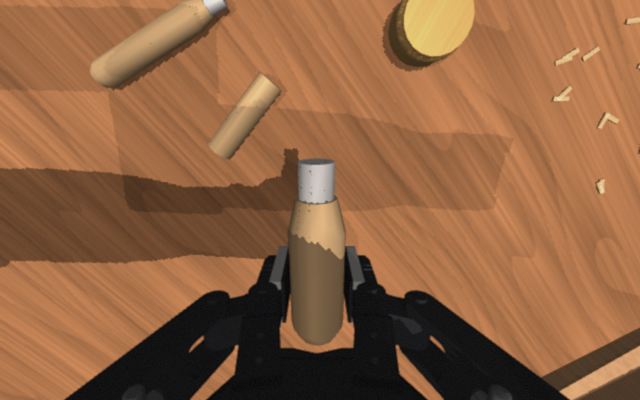

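View pics/s3.png

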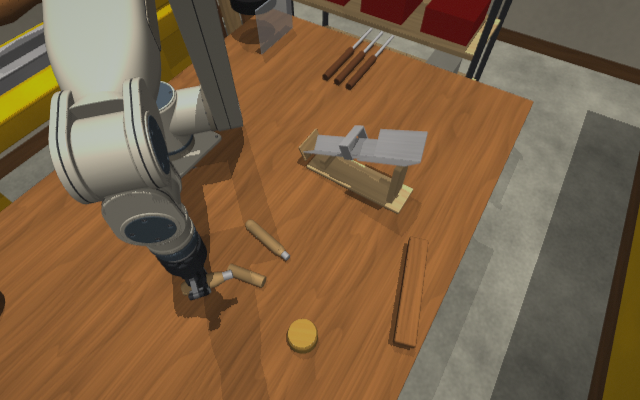

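The handle is held level. It turned up no tilt in the wrist view, the opening is 28 mm, and both bystanders are undisturbed. I'm carrying it above the mouth, turning it +127.5°.

Request:
arm_command([
  [0.9,2.7,0.6,6.4,1],
  [0.9,2.7,0.6,6.4,1],
  [0.9,2.7,0.6,6.4,1],
  [0.9,2.7,0.6,6.4,1],
  [0.9,2.7,0.6,6.4,1],
  [0.9,2.7,0.6,6.4,1],
  [0.9,2.7,0.6,6.4,1],
  [0.9,2.7,0.6,6.4,1],
  [0.9,2.7,0.6,6.4,1],
  [0.9,2.7,0.6,6.4,1],
])

```text
time_s: 5.75
position: [0.6003, -0.0714, 0.4349]
orientation: [-0.002, 0.532, 0.847, -0.0]
ft_force: [0.2, -0.3, -1.2]
grip_width: 0.0285
```

Request:
arm_command([
  [0.9,2.7,0,6.4,1],
  [0.9,2.7,0,6.4,1],
  [0.9,2.7,0,6.4,1],
  [0.9,2.7,0,6.4,1],
  [0.9,2.7,0,6.4,1],
  [0.9,2.7,0,6.4,1],
  [0.9,2.7,0,6.4,1],
  [0.9,2.7,0,6.4,1],
  [1.2,2.9,0,6.0,1],
  [1.2,2.9,0,6.0,1],
])

```text
time_s: 6.75
position: [0.6965, 0.2026, 0.4346]
orientation: [-0.001, 0.01, 1.0, -0.0]
ft_force: [-0.3, -1.1, -0.4]
grip_width: 0.0282
```

Request:
arm_command([
  [0,0,0,0,1],
  [0,0,0,0,1],
])

```text
time_s: 6.95
position: [0.6964, 0.2021, 0.4341]
orientation: [-0.002, 0.012, 1.0, -0.0]
ft_force: [0.7, -0.3, -1.4]
grip_width: 0.0284
```

Run:
```python
from plant import telemetry,imaging
import cv2,numpy as np
s=telemetry.state();q=s['orientation'];print(s['time_s'],s['position'],s['ft_force'],s['grip_width'],"jaw",np.degrees(np.arctan2(2*q[2]**2-1,2*q[1]*q[2])),q)
cv2.imwrite("pics/w4.png",imaging.camera("wrist")["frame"])
f=imaging.camera("scene")["frame"];cv2.imwrite("pics/s4.png",cv2.resize(f[30:230,270:490],None,fx=3,fy=3))
```

```text
6.95 [0.69637932 0.20210992 0.4341469 ] [ 0.72245058 -0.28031941 -1.38176879] 0.028384758539922193 jaw 88.66541612039406 [-1.73660379e-03  1.16461223e-02  9.99930582e-01 -4.28183000e-04]
```

View pics/w4.png

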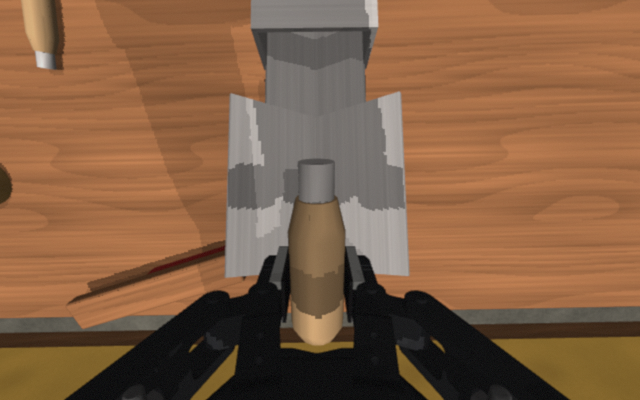

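View pics/s4.png

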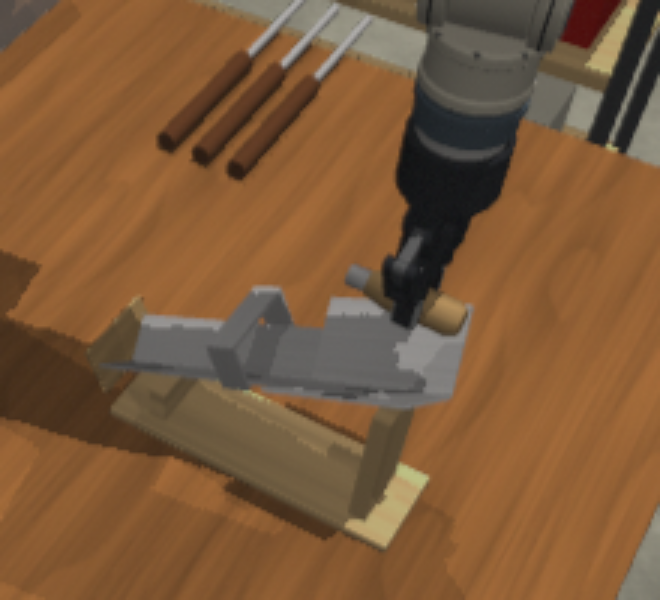

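The handle is centred over the V: the mouth edges are at columns 230 and 403, and the handle is at 317. The ferrule points at the bridge at (315,40). I'm lowering it slowly.

Request:
arm_command([
  [0,0,-2,0,1],
  [0,0,-2,0,1],
  [0,0,-1,0,1],
  [0,0,-0.5,0,1],
  [0,0,-0.3,0,1],
  [0,0,0,0,1],
])

```text
time_s: 7.65
position: [0.696, 0.2012, 0.3791]
orientation: [0.0, 0.012, 1.0, 0.0]
ft_force: [-0.2, 0.6, -1.3]
grip_width: 0.0283
```

Run:
```python
from plant import telemetry,imaging
import cv2,numpy as np
s=telemetry.state();print(s['time_s'],s['position'],s['ft_force'],s['grip_width'])
cv2.imwrite("pics/w5.png",imaging.camera("wrist")["frame"])
f=imaging.camera("scene")["frame"];cv2.imwrite("pics/s5.png",cv2.resize(f[80:200,290:450],None,fx=5,fy=5,interpolation=cv2.INTER_CUBIC))
```

```text
7.65 [0.69601526 0.2011501  0.3791202 ] [-0.19489688  0.57356322 -1.31166484] 0.02832744497799264
```

View pics/s5.png

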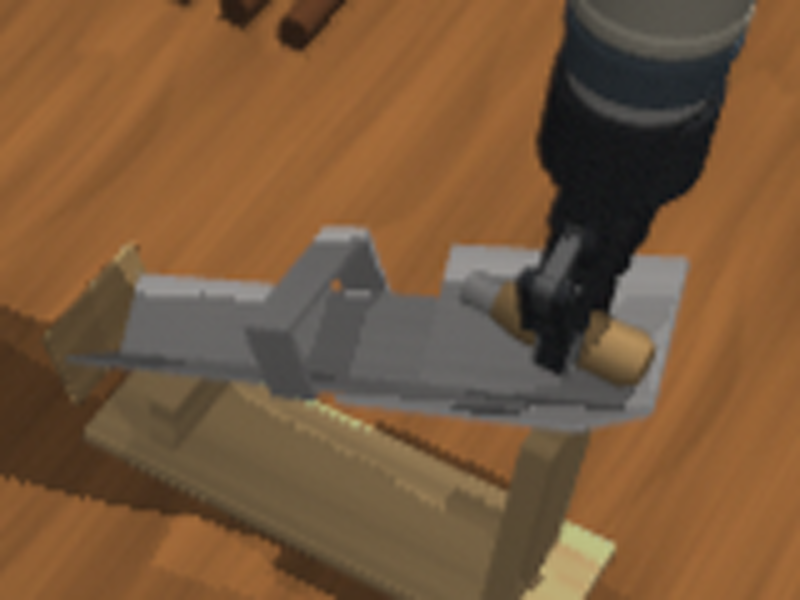

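View pics/w5.png

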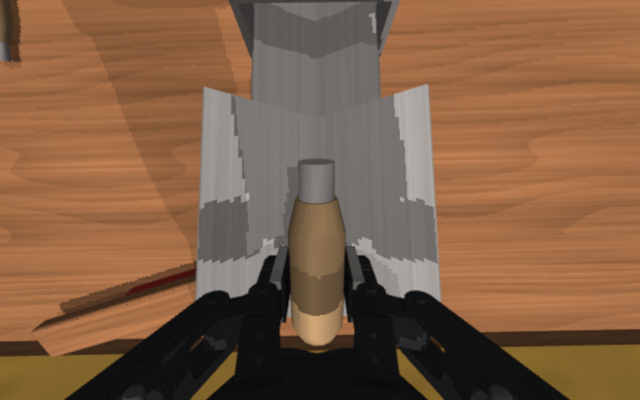

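It's still centred with no contact, so I'm going down in small steps towards 0.371.

Request:
arm_command([
  [0,0,-0.3,0,1],
  [0,0,-0.2,0,1],
  [0,0,-0.1,0,1],
  [0,0,0,0,1],
])

```text
time_s: 8.15
position: [0.696, 0.2015, 0.3725]
orientation: [-0.0, 0.012, 1.0, -0.0]
ft_force: [0.1, -0.1, -0.2]
grip_width: 0.0285
```

Request:
arm_command([
  [0,0,-0.2,0,1],
  [0,0,-0.1,0,1],
  [0,0,0,0,1],
])

```text
time_s: 8.45
position: [0.696, 0.2014, 0.3695]
orientation: [-0.0, 0.012, 1.0, -0.0]
ft_force: [-0.5, 0.2, -0.4]
grip_width: 0.0286
```

There's still no contact, and the butt should be only a few mm above the V. I'm releasing to a partial opening of about 47 mm.

Request:
arm_command([
  [0,0,0,0,-0.1],
  [0,0,0,0,-0.1],
  [0,0,0,0,-0.1],
  [0,0,0,0,-0.1],
])

```text
time_s: 8.85
position: [0.696, 0.2014, 0.3698]
orientation: [0.0, 0.012, 1.0, 0.0]
ft_force: [-0.4, -0.3, 1.2]
grip_width: 0.047
```

Run:
```python
from plant import telemetry,imaging
import cv2,numpy as np
s=telemetry.state();print(s['time_s'],s['position'],s['ft_force'],s['grip_width'])
cv2.imwrite("pics/w6.png",imaging.camera("wrist")["frame"])
f=imaging.camera("scene")["frame"];cv2.imwrite("pics/s6.png",cv2.resize(f[80:200,290:450],None,fx=5,fy=5,interpolation=cv2.INTER_CUBIC))
```

```text
8.85 [0.69598992 0.20141125 0.36980531] [-0.40761192 -0.28982418  1.15382686] 0.0469663745562782
```

View pics/s6.png

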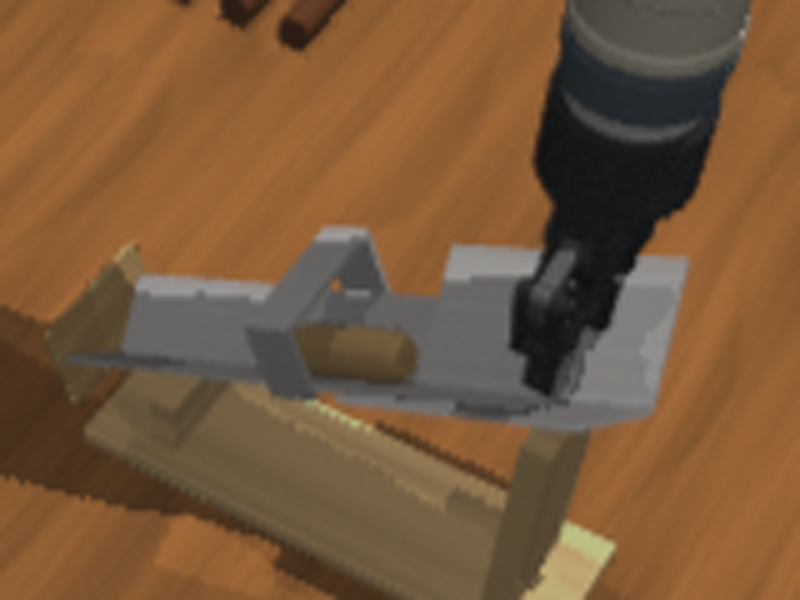

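View pics/w6.png

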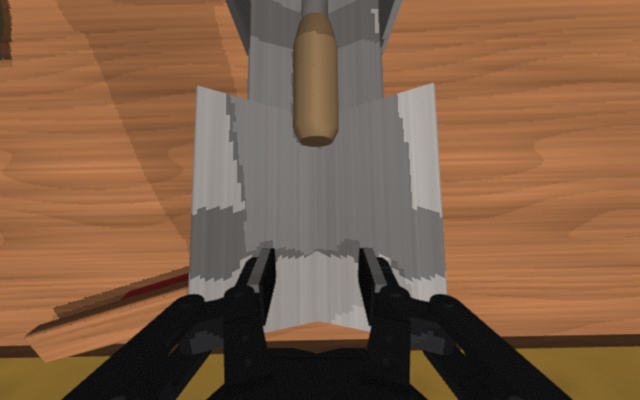

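The handle is lying along the V and sliding under the bridge, ferrule first, with its butt at (360,350) in the scene crop. I'm raising the arm clear and letting it come to rest.

Request:
arm_command([
  [0,0,2,0,-0.1],
  [0,0,4,0,-0.1],
  [0,0,3,0,-0.1],
  [0,0,0,0,-0.1],
  [0,0,0,0,-0.1],
  [0,0,0,0,-0.1],
  [0,0,0,0,-0.1],
  [0,0,0,0,-0.1],
  [0,0,0,0,-0.1],
  [0,0,0,0,-0.1],
])

```text
time_s: 9.95
position: [0.696, 0.2014, 0.4594]
orientation: [-0.0, 0.012, 1.0, -0.0]
ft_force: [-0.5, 0.6, 0.2]
grip_width: 0.0467
```

Run:
```python
from h import *
from plant import telemetry
import cv2
s=telemetry.state();print(s['time_s'],s['position'],s['ft_force'])
f=imaging.camera("scene")["frame"];cv2.imwrite("pics/s7.png",cv2.resize(f[80:200,290:450],None,fx=5,fy=5,interpolation=cv2.INTER_CUBIC));cv2.imwrite("pics/s7full.png",f)
c=imaging.camera("top");f=c["frame"];cv2.imwrite("pics/t7.png",cv2.resize(f[95:295,150:500],None,fx=2.2,fy=2.2,interpolation=cv2.INTER_CUBIC))
p=[.5838,.2033,3.1246]
cv2.imwrite("pics/t7z.png",cv2.resize(f[190:290,160:260],None,fx=6,fy=6,interpolation=cv2.INTER_CUBIC))
```

```text
9.95 [0.69600467 0.20142813 0.45943906] [-0.5176181   0.62354218  0.18696675]
```

View pics/s7.png

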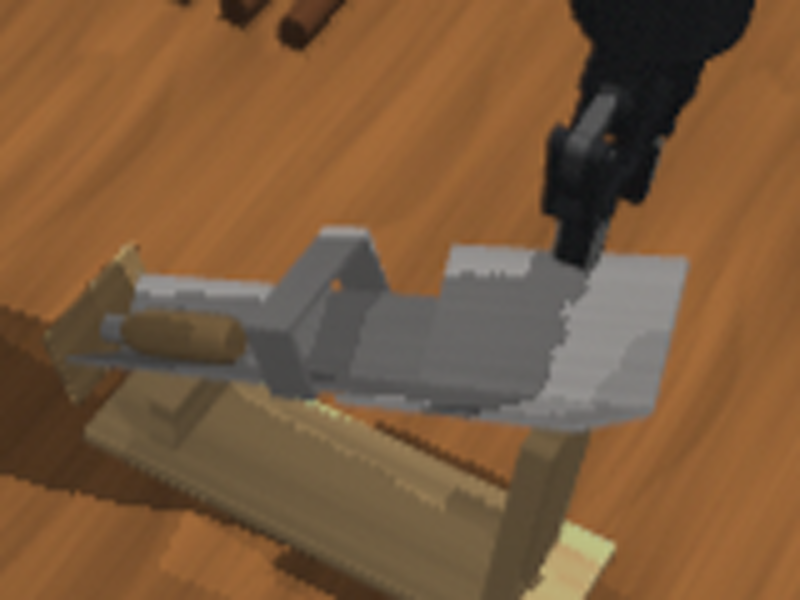

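View pics/t7.png

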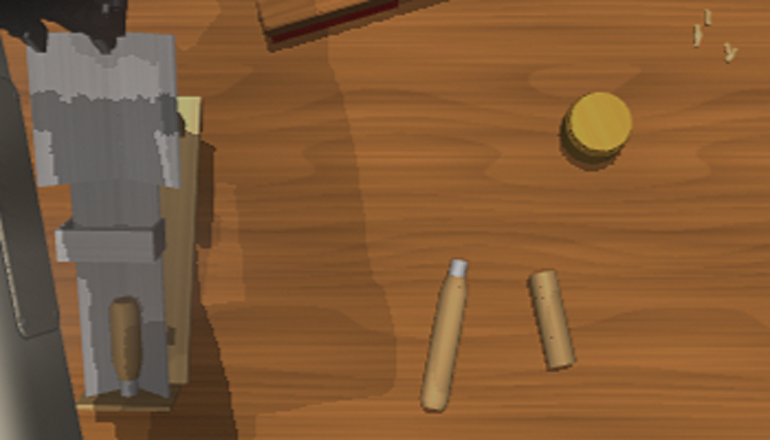

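View pics/t7z.png

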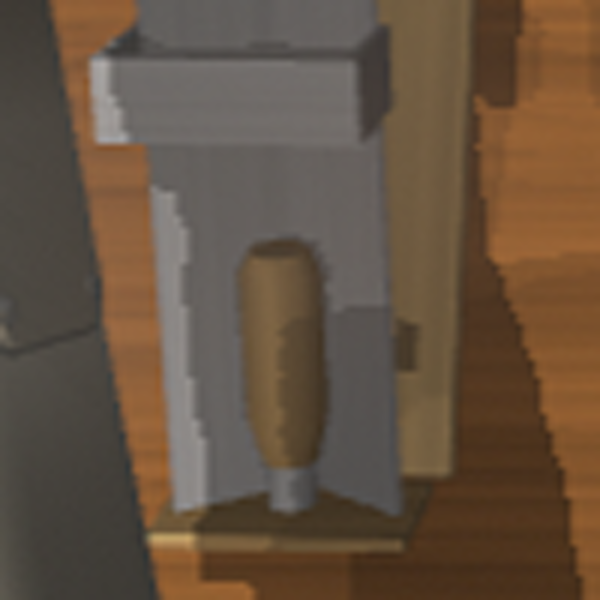

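The handle is at the stop, ferrule first: in the zoom its tip is at (293,510) at the V's end and its butt at (283,245). The long handle and the blank haven't moved. I'll wait a little longer and check that nothing moves.

Request:
arm_command([
  [0,0,3,0,-0.1],
  [0,0,0,0,-0.1],
  [0,0,0,0,-0.1],
  [0,0,0,0,-0.1],
  [0,0,0,0,-0.1],
  [0,0,0,0,-0.1],
])

```text
time_s: 10.65
position: [0.6961, 0.2014, 0.4891]
orientation: [-0.0, 0.012, 1.0, -0.0]
ft_force: [0.9, -0.2, -0.4]
grip_width: 0.0468
```

Run:
```python
from plant import telemetry,imaging,ticket
import cv2,numpy as np
a=cv2.imread("pics/s7full.png")[135:165,300:345].astype(int)
b=imaging.camera("scene")["frame"][135:165,300:345].astype(int)
d=np.abs(a-b).max();print("maxdiff",d,np.abs(a-b).mean(),telemetry.state()['time_s'])
if np.abs(a-b).mean()<3: print(ticket.finish_job())
```

```text
maxdiff 32 1.074814814814815 10.7
the job is handed in; nothing more can be done
None
```

The short file handle is resting at the wooden stop, ferrule first, and I handed the job in at about 10.7 s. I gripped it by its thick part and released it level in the chute mouth, a few mm above the V, with the ferrule pointing downhill. It slid under the bridge on its own.

- **At rest:** the scene and top views at 9.95 s show the ferrule at the stop and the handle centred in the V. The scene view of the chute's lower end 0.7 s later was nearly unchanged. The mean difference was about 1 grey level, though single pixels differed by up to 32, which I put down to shadow or edge changes.
- **Bystanders:** the long handle and the blank look unmoved in the top view.
- **Arm:** it is raised clear of everything. The highest force reading I saw was about 6 N, when the gripper closed on the handle.

No check failed. The position measurements from the different cameras disagreed by at most a few mm.

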